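# Gauge the ferrite coil cups and sort them

### The job

One of the three dark coil cups is undersize. Take them one at a time: slide the cup, open end down, over the stepped gauge pin as far as it goes without forcing it, and see whether it goes fully home on the flange or is stopped at the step; before trying the next cup, stand one that goes home in the clear rectangular tray, flat on the tray floor over a free stud, and one that the step stops upright in the round steel dish. Leave the bottle, the wire spool and the screwdriver where they are.

Things in the scene. Friction and masses are not known exactly. Their poses are not given: they have to be found in the camera images.
- cup_a: a dark grey ferrite coil cup, closed flat top, open underneath: 30 mm outer diameter, 38 mm tall, 40 to 85 g, standing open end down. Its bore, 28 mm deep and hidden underneath, is either 22 mm (fits the gauge) or undersize at 17 mm; one of the three is undersize, which one only the gauge shows. Origin: centre of the open rim at the bottom, z up along its axis
- cup_b: a dark grey ferrite coil cup, closed flat top, open underneath: 30 mm outer diameter, 38 mm tall, 40 to 85 g, standing open end down. Its bore, 28 mm deep and hidden underneath, is either 22 mm (fits the gauge) or undersize at 17 mm; one of the three is undersize, which one only the gauge shows. Origin: centre of the open rim at the bottom, z up along its axis
- cup_c: a dark grey ferrite coil cup, closed flat top, open underneath: 30 mm outer diameter, 38 mm tall, 40 to 85 g, standing open end down. Its bore, 28 mm deep and hidden underneath, is either 22 mm (fits the gauge) or undersize at 17 mm; one of the three is undersize, which one only the gauge shows. Origin: centre of the open rim at the bottom, z up along its axis
- gauge: fixed go gauge: black foot plate 100 x 100 x 10 mm (origin: centre of its underside, on the bench) with an upright steel pin at its centre. Heights above the bench: flange 34 mm diameter, top at 14 mm; gauge section 20 mm diameter from 14 to 28 mm, upper edge chamfered 0.8 mm; lead section 12 mm diameter from 28 to 40 mm, its tip tapering to 7 mm
- gauge_seat (a point): on the pin's axis at the top of the flange (14 mm above the bench), where the rim of a fitting cup lies when fully home; it then has 1 mm of play per side
- gauge_step (a point): on the pin's axis at the step (28 mm above the bench), where the rim of an undersize cup stops, 14 mm above home. A fitting cup that is over 1 mm off-centre also catches here: shift it a little and try again before judging
- gauge_tip (a point): top of the pin (40 mm above the bench)
- tray: fixed clear plastic rectangular tray for cups that fit, 160 x 100 mm (x, y), 18 mm tall, walls and floor 4 mm. On its floor three white locating studs in a row along its x, at its centre and 46 mm either side: 19 mm diameter, 8 mm tall, the upper 4.5 mm tapering to 12 mm. A fitting cup lowered over a stud stands flat on the floor, an undersize one does not. Origin: centre of its underside
- tray_in (a point): centre of the tray's inner floor, 4 mm above the bench, in the middle stud; x along the row of studs
- dish: fixed round steel dish for undersize cups, 140 mm diameter, 22 mm tall, wall 3 mm, flat floor 4 mm thick. Origin: centre of its underside
- dish_in (a point): centre of the dish's inner floor, 4 mm above the bench
- bottle: bystander, leave alone: small glass bottle, 36 mm diameter, 75 mm tall, standing; origin at the centre of its underside
- spool: bystander, leave alone: white wire spool with copper, 52 mm diameter, 26 mm tall, standing; origin at the centre of its underside
- driver: bystander, leave alone: screwdriver 160 mm long lying on the bench beyond the cups; origin near its middle, underside
Things that resemble listed ones, but are neither listed nor needed, are in the scene too. Leave any orange or pink look-alike of the cup_a alone.

How it is judged (in metres and radians):
On the way, in this order (a step that is already met when the one before it is completed fails the run):
1. a first cup is on the gauge pin, upright, down to the step or lower (((horizontal distance between cup_a and gauge_seat below 0.004 m and angle between cup_a's own z axis and vertical below 0.12 rad and z of cup_a in the frame of gauge_step below 0.003 m) or (horizontal distance between cup_b and gauge_seat below 0.004 m and angle between cup_b's own z axis and vertical below 0.12 rad and z of cup_b in the frame of gauge_step below 0.003 m) or (horizontal distance between cup_c and gauge_seat below 0.004 m and angle between cup_c's own z axis and vertical below 0.12 rad and z of cup_c in the frame of gauge_step below 0.003 m))), for 0.2 s.
2. a second cup is on the gauge pin, while the first is stood in tray or dish (one being undersize, after a cup in the dish the next goes fully home) ((((horizontal distance between cup_a and gauge_seat below 0.004 m and angle between cup_a's own z axis and vertical below 0.12 rad and z of cup_a in the frame of gauge_step below 0.003 m) and (x of cup_b in the frame of tray_in between -0.052 and 0.052 m and y of cup_b in the frame of tray_in between -0.004 and 0.004 m and angle between cup_b's own z axis and vertical below 0.15 rad and z of cup_b in the frame of tray_in below 0.003 m)) or ((horizontal distance between cup_a and gauge_seat below 0.004 m and angle between cup_a's own z axis and vertical below 0.12 rad and z of cup_a in the frame of gauge_step below 0.003 m) and (x of cup_c in the frame of tray_in between -0.052 and 0.052 m and y of cup_c in the frame of tray_in between -0.004 and 0.004 m and angle between cup_c's own z axis and vertical below 0.15 rad and z of cup_c in the frame of tray_in below 0.003 m)) or ((horizontal distance between cup_b and gauge_seat below 0.004 m and angle between cup_b's own z axis and vertical below 0.12 rad and z of cup_b in the frame of gauge_step below 0.003 m) and (x of cup_a in the frame of tray_in between -0.052 and 0.052 m and y of cup_a in the frame of tray_in between -0.004 and 0.004 m and angle between cup_a's own z axis and vertical below 0.15 rad and z of cup_a in the frame of tray_in below 0.003 m)) or ((horizontal distance between cup_b and gauge_seat below 0.004 m and angle between cup_b's own z axis and vertical below 0.12 rad and z of cup_b in the frame of gauge_step below 0.003 m) and (x of cup_c in the frame of tray_in between -0.052 and 0.052 m and y of cup_c in the frame of tray_in between -0.004 and 0.004 m and angle between cup_c's own z axis and vertical below 0.15 rad and z of cup_c in the frame of tray_in below 0.003 m)) or ((horizontal distance between cup_c and gauge_seat below 0.004 m and angle between cup_c's own z axis and vertical below 0.12 rad and z of cup_c in the frame of gauge_step below 0.003 m) and (x of cup_a in the frame of tray_in between -0.052 and 0.052 m and y of cup_a in the frame of tray_in between -0.004 and 0.004 m and angle between cup_a's own z axis and vertical below 0.15 rad and z of cup_a in the frame of tray_in below 0.003 m)) or ((horizontal distance between cup_c and gauge_seat below 0.004 m and angle between cup_c's own z axis and vertical below 0.12 rad and z of cup_c in the frame of gauge_step below 0.003 m) and (x of cup_b in the frame of tray_in between -0.052 and 0.052 m and y of cup_b in the frame of tray_in between -0.004 and 0.004 m and angle between cup_b's own z axis and vertical below 0.15 rad and z of cup_b in the frame of tray_in below 0.003 m)) or ((horizontal distance between cup_a and gauge_seat below 0.004 m and angle between cup_a's own z axis and vertical below 0.12 rad and z of cup_a in the frame of gauge_seat below 0.003 m) and (angle between cup_b's own z axis and vertical below 0.15 rad and horizontal distance between cup_b and dish_in below 0.057 m and z of cup_b in the frame of dish_in below 0.004 m)) or ((horizontal distance between cup_a and gauge_seat below 0.004 m and angle between cup_a's own z axis and vertical below 0.12 rad and z of cup_a in the frame of gauge_seat below 0.003 m) and (angle between cup_c's own z axis and vertical below 0.15 rad and horizontal distance between cup_c and dish_in below 0.057 m and z of cup_c in the frame of dish_in below 0.004 m)) or ((horizontal distance between cup_b and gauge_seat below 0.004 m and angle between cup_b's own z axis and vertical below 0.12 rad and z of cup_b in the frame of gauge_seat below 0.003 m) and (angle between cup_a's own z axis and vertical below 0.15 rad and horizontal distance between cup_a and dish_in below 0.057 m and z of cup_a in the frame of dish_in below 0.004 m)) or ((horizontal distance between cup_b and gauge_seat below 0.004 m and angle between cup_b's own z axis and vertical below 0.12 rad and z of cup_b in the frame of gauge_seat below 0.003 m) and (angle between cup_c's own z axis and vertical below 0.15 rad and horizontal distance between cup_c and dish_in below 0.057 m and z of cup_c in the frame of dish_in below 0.004 m)) or ((horizontal distance between cup_c and gauge_seat below 0.004 m and angle between cup_c's own z axis and vertical below 0.12 rad and z of cup_c in the frame of gauge_seat below 0.003 m) and (angle between cup_a's own z axis and vertical below 0.15 rad and horizontal distance between cup_a and dish_in below 0.057 m and z of cup_a in the frame of dish_in below 0.004 m)) or ((horizontal distance between cup_c and gauge_seat below 0.004 m and angle between cup_c's own z axis and vertical below 0.12 rad and z of cup_c in the frame of gauge_seat below 0.003 m) and (angle between cup_b's own z axis and vertical below 0.15 rad and horizontal distance between cup_b and dish_in below 0.057 m and z of cup_b in the frame of dish_in below 0.004 m)))), for 0.2 s.
3. the third cup is on the gauge pin, fully home if the other two stand one in the tray and one in the dish, stopped at the step if both stand in the tray ((((horizontal distance between cup_a and gauge_seat below 0.004 m and angle between cup_a's own z axis and vertical below 0.12 rad and z of cup_a in the frame of gauge_seat below 0.003 m) and (x of cup_b in the frame of tray_in between -0.052 and 0.052 m and y of cup_b in the frame of tray_in between -0.004 and 0.004 m and angle between cup_b's own z axis and vertical below 0.15 rad and z of cup_b in the frame of tray_in below 0.003 m) and (angle between cup_c's own z axis and vertical below 0.15 rad and horizontal distance between cup_c and dish_in below 0.057 m and z of cup_c in the frame of dish_in below 0.004 m)) or ((horizontal distance between cup_a and gauge_seat below 0.004 m and angle between cup_a's own z axis and vertical below 0.12 rad and z of cup_a in the frame of gauge_seat below 0.003 m) and (x of cup_c in the frame of tray_in between -0.052 and 0.052 m and y of cup_c in the frame of tray_in between -0.004 and 0.004 m and angle between cup_c's own z axis and vertical below 0.15 rad and z of cup_c in the frame of tray_in below 0.003 m) and (angle between cup_b's own z axis and vertical below 0.15 rad and horizontal distance between cup_b and dish_in below 0.057 m and z of cup_b in the frame of dish_in below 0.004 m)) or ((horizontal distance between cup_b and gauge_seat below 0.004 m and angle between cup_b's own z axis and vertical below 0.12 rad and z of cup_b in the frame of gauge_seat below 0.003 m) and (x of cup_a in the frame of tray_in between -0.052 and 0.052 m and y of cup_a in the frame of tray_in between -0.004 and 0.004 m and angle between cup_a's own z axis and vertical below 0.15 rad and z of cup_a in the frame of tray_in below 0.003 m) and (angle between cup_c's own z axis and vertical below 0.15 rad and horizontal distance between cup_c and dish_in below 0.057 m and z of cup_c in the frame of dish_in below 0.004 m)) or ((horizontal distance between cup_b and gauge_seat below 0.004 m and angle between cup_b's own z axis and vertical below 0.12 rad and z of cup_b in the frame of gauge_seat below 0.003 m) and (x of cup_c in the frame of tray_in between -0.052 and 0.052 m and y of cup_c in the frame of tray_in between -0.004 and 0.004 m and angle between cup_c's own z axis and vertical below 0.15 rad and z of cup_c in the frame of tray_in below 0.003 m) and (angle between cup_a's own z axis and vertical below 0.15 rad and horizontal distance between cup_a and dish_in below 0.057 m and z of cup_a in the frame of dish_in below 0.004 m)) or ((horizontal distance between cup_c and gauge_seat below 0.004 m and angle between cup_c's own z axis and vertical below 0.12 rad and z of cup_c in the frame of gauge_seat below 0.003 m) and (x of cup_a in the frame of tray_in between -0.052 and 0.052 m and y of cup_a in the frame of tray_in between -0.004 and 0.004 m and angle between cup_a's own z axis and vertical below 0.15 rad and z of cup_a in the frame of tray_in below 0.003 m) and (angle between cup_b's own z axis and vertical below 0.15 rad and horizontal distance between cup_b and dish_in below 0.057 m and z of cup_b in the frame of dish_in below 0.004 m)) or ((horizontal distance between cup_c and gauge_seat below 0.004 m and angle between cup_c's own z axis and vertical below 0.12 rad and z of cup_c in the frame of gauge_seat below 0.003 m) and (x of cup_b in the frame of tray_in between -0.052 and 0.052 m and y of cup_b in the frame of tray_in between -0.004 and 0.004 m and angle between cup_b's own z axis and vertical below 0.15 rad and z of cup_b in the frame of tray_in below 0.003 m) and (angle between cup_a's own z axis and vertical below 0.15 rad and horizontal distance between cup_a and dish_in below 0.057 m and z of cup_a in the frame of dish_in below 0.004 m)) or ((horizontal distance between cup_a and gauge_seat below 0.004 m and angle between cup_a's own z axis and vertical below 0.12 rad and z of cup_a in the frame of gauge_step below 0.003 m) and (x of cup_b in the frame of tray_in between -0.052 and 0.052 m and y of cup_b in the frame of tray_in between -0.004 and 0.004 m and angle between cup_b's own z axis and vertical below 0.15 rad and z of cup_b in the frame of tray_in below 0.003 m) and (x of cup_c in the frame of tray_in between -0.052 and 0.052 m and y of cup_c in the frame of tray_in between -0.004 and 0.004 m and angle between cup_c's own z axis and vertical below 0.15 rad and z of cup_c in the frame of tray_in below 0.003 m)) or ((horizontal distance between cup_b and gauge_seat below 0.004 m and angle between cup_b's own z axis and vertical below 0.12 rad and z of cup_b in the frame of gauge_step below 0.003 m) and (x of cup_a in the frame of tray_in between -0.052 and 0.052 m and y of cup_a in the frame of tray_in between -0.004 and 0.004 m and angle between cup_a's own z axis and vertical below 0.15 rad and z of cup_a in the frame of tray_in below 0.003 m) and (x of cup_c in the frame of tray_in between -0.052 and 0.052 m and y of cup_c in the frame of tray_in between -0.004 and 0.004 m and angle between cup_c's own z axis and vertical below 0.15 rad and z of cup_c in the frame of tray_in below 0.003 m)) or ((horizontal distance between cup_c and gauge_seat below 0.004 m and angle between cup_c's own z axis and vertical below 0.12 rad and z of cup_c in the frame of gauge_step below 0.003 m) and (x of cup_a in the frame of tray_in between -0.052 and 0.052 m and y of cup_a in the frame of tray_in between -0.004 and 0.004 m and angle between cup_a's own z axis and vertical below 0.15 rad and z of cup_a in the frame of tray_in below 0.003 m) and (x of cup_b in the frame of tray_in between -0.052 and 0.052 m and y of cup_b in the frame of tray_in between -0.004 and 0.004 m and angle between cup_b's own z axis and vertical below 0.15 rad and z of cup_b in the frame of tray_in below 0.003 m)))), for 0.2 s.
At the end, for the whole second after the job is handed in: The two cups that fit stand upright (within about 8 degrees) and flat on the floor of the rectangular tray, each over a stud (rim within 3 mm of the floor); the undersize cup stands upright on the floor of the round dish (within 4 mm); all released and at rest ((((angle between cup_a's own z axis and vertical below 0.15 rad and horizontal distance between cup_a and dish_in below 0.057 m and z of cup_a in the frame of dish_in below 0.004 m) and (x of cup_b in the frame of tray_in between -0.052 and 0.052 m and y of cup_b in the frame of tray_in between -0.004 and 0.004 m and angle between cup_b's own z axis and vertical below 0.15 rad and z of cup_b in the frame of tray_in below 0.003 m) and (x of cup_c in the frame of tray_in between -0.052 and 0.052 m and y of cup_c in the frame of tray_in between -0.004 and 0.004 m and angle between cup_c's own z axis and vertical below 0.15 rad and z of cup_c in the frame of tray_in below 0.003 m)) or ((angle between cup_b's own z axis and vertical below 0.15 rad and horizontal distance between cup_b and dish_in below 0.057 m and z of cup_b in the frame of dish_in below 0.004 m) and (x of cup_a in the frame of tray_in between -0.052 and 0.052 m and y of cup_a in the frame of tray_in between -0.004 and 0.004 m and angle between cup_a's own z axis and vertical below 0.15 rad and z of cup_a in the frame of tray_in below 0.003 m) and (x of cup_c in the frame of tray_in between -0.052 and 0.052 m and y of cup_c in the frame of tray_in between -0.004 and 0.004 m and angle between cup_c's own z axis and vertical below 0.15 rad and z of cup_c in the frame of tray_in below 0.003 m)) or ((angle between cup_c's own z axis and vertical below 0.15 rad and horizontal distance between cup_c and dish_in below 0.057 m and z of cup_c in the frame of dish_in below 0.004 m) and (x of cup_a in the frame of tray_in between -0.052 and 0.052 m and y of cup_a in the frame of tray_in between -0.004 and 0.004 m and angle between cup_a's own z axis and vertical below 0.15 rad and z of cup_a in the frame of tray_in below 0.003 m) and (x of cup_b in the frame of tray_in between -0.052 and 0.052 m and y of cup_b in the frame of tray_in between -0.004 and 0.004 m and angle between cup_b's own z axis and vertical below 0.15 rad and z of cup_b in the frame of tray_in below 0.003 m))) and linear speed of each of cup_a, cup_b, cup_c below 0.02 m/s); the robot touches nothing.
It fails at once if a cup is forced on the gauge (contact force over 100 N) (contact force between any of cup_a, cup_b, cup_c and gauge above 100 N).
It fails at once if the bottle, spool or screwdriver is moved by more than 30 mm (distance of any of bottle, spool, driver from where it was at the start of the episode above 0.03 m).
It also fails if it takes over 72 s, if anything falls off the work surface, if the arm or the gripper's body presses on something with over 40 N, if the wrist force passes 120 N, or if a joint passes its speed limit or range.

### The arm

A 6-joint arm with a two-finger parallel gripper is mounted at the origin on the work surface. World frame = base frame: x ahead of the robot, y to its left, z up, the work surface at z = 0. Lengths are in mm, angles in rad, forces in N, time in s.
With the tool pointing down it reaches from about 350 to 975 mm from the base axis. Payload 7.1 kg.
Tool frame: the origin (TCP) lies on the front face of the gripper's body, between the roots of the fingers; the fingertips stand 80 mm ahead of it and the grasp point (between the pads) lies 61 mm ahead of it (env.tips_ahead is the distance from the TCP to the fingertips, in mm); z points along the fingers, y is the line along which they close (so a half turn about z gives the same grasp; the last joint's range is limited). The gripper opens to 88 mm and grips with 3 to 60 N. Pads are 20 mm wide; open, the fingers measure 115 mm over their backs; the gripper's body (75 mm by 178 mm) begins 61 mm behind the grasp point.
Start: joints at [1.255, 0.423, 1.63, -0, 1.089, -0.019], TCP at [182.757, 597.667, 302.675] pointing down, gripper open.
Joint ranges: [-3, 3], [-0.9, 2.11], [0.09, 2.58], [-1.31, 4.45], [0.11, 2.69], [-2.54, 2.54]. Speed limits (rad/s): [2.39, 2.39, 3.01, 3.14, 3.14, 3.14].

### API

Orientations are given as a unit quaternion [x, y, z, w].
In Python, from station import env, set_gripper, viewer, workorder gives the robot as it stands. Calls block until the motion is done:
- env.reach(position, orientation): joint-space move of the TCP to a pose.
- env.move_l(position, rot=None, rate=150, f_stop=None): straight line of the TCP; rot=None keeps the orientation; rate is the mean speed in mm/s. With f_stop (N) it stops when the force on the tool has changed by that much, and returns True; else False.
- env.move_joints(angles): joint-space move.
- set_gripper(opening): finger opening in mm; the grip force is fixed at half the most; returns when the fingers have stopped.
- env.hold(seconds).
- env.ik(position, orientation): joint angles nearest the present ones, or None.
- env.read_state(): the state.
- viewer.camera(name): name is "scene" or "side" or "wrist"; returns the picture (400x640x3 uint8, blue, green, red); there is no depth.
- viewer.camera_params(name): a dict with "fx", "fy", "cx", "cy" (pixels), "pose" (4x4, takes a point from camera to world coordinates); the wrist camera has in their place "tool_from_camera" (4x4, takes a point from camera to tool coordinates, whose origin is the TCP and whose axes are the flange's). Camera axes: x right, y up, looking along -z (the intrinsics and any distortion apply to the point x, -y, -z); pixel columns grow to the right and rows downward; lengths in mm; the calibration is good to about 2 mm. A picture is of the moment at which its call begins: read the wrist's pose just before it. camera_params takes no time and is no camera call.
A pose or a line that the arm cannot do raises env.IKError and nothing moves.
- workorder.sign_off(): hands the job in; it is judged then, once.
The state is a dict: "time_s": time; "qpos": joint angles; "dq": joint speeds; "tau": joint torques, N m; "tool_pos": TCP position; "orientation": TCP orientation; "force": force on the tool from outside, world axes, zero at the start; "wrist_torque": the same for the moment, N m; "width": finger opening in mm; "grip_force": force on a finger pad.
Only numpy, scipy, OpenCV 4.12 (cv2) and the standard library are available. Lean on these libraries where they do the work, as an engineer would, in place of code of your own. Each camera call takes 0.05 s, during which the arm holds its last target. There are 200 camera calls.

## Working session

There is one attempt and no reset: what is moved stays moved. The work goes in short steps, each a Python script; the robot and the scene stay as the last script left them, time stands still between calls to the robot, and variables do not carry over. Pictures are saved under pics/ and viewed, at most 10 in all, crops included, and the job is handed in when it is done.

```bash
ls; mkdir -p pics; python3 - <<'E'
from station import env, set_gripper, viewer, workorder
import cv2,numpy as np
np.set_printoptions(precision=4,suppress=True)
for n in("scene","side"):
    cv2.imwrite(f"pics/{n}0.png",viewer.camera(n))
    print(n,viewer.camera_params(n))
print(viewer.camera_params("wrist"))
print(env.read_state())
E
```

```text
pics
scene {'fx': 490.13984926359535, 'fy': 490.13984926359535, 'cx': 327.8252708820121, 'cy': 197.279369616195, 'pose': array([[   0.2289,   -0.7571,    0.6119, 1274.0187],
       [   0.9734,    0.1851,   -0.135 , -125.7336],
       [  -0.011 ,    0.6265,    0.7793,  896.3946],
       [   0.    ,    0.    ,    0.    ,    1.    ]])}
side {'fx': 407.7822966366083, 'fy': 407.7822966366083, 'cx': 319.94587541616437, 'cy': 206.1900941710241, 'pose': array([[   0.9973,    0.0307,   -0.0668,  537.4069],
       [  -0.0732,    0.4982,   -0.864 , -739.3185],
       [   0.0067,    0.8665,    0.4991,  493.6456],
       [   0.    ,    0.    ,    0.    ,    1.    ]])}
{'fx': 309.8821783279751, 'fy': 309.8821783279751, 'cx': 320.0200415043744, 'cy': 202.57654642192642, 'tool_from_camera': array([[ -0.0004,   0.9608,   0.2772,  76.098 ],
       [  1.    ,   0.0004,   0.0003,   0.1857],
       [  0.0002,   0.2772,  -0.9608, -82.0761],
       [  0.    ,   0.    ,   0.    ,   1.    ]])}
{'time_s': 0.1, 'qpos': array([ 1.255 ,  0.4237,  1.6306,  0.    ,  1.0886, -0.019 ]), 'dq': array([-0.0004, -0.0012, -0.0017, -0.0005, -0.0001,  0.0014]), 'tau': array([  0.0004, -54.5611, -27.4326,   0.0645,   0.0188,   0.    ]), 'tool_pos': array([182.6342, 597.3161, 301.999 ]), 'orientation': array([ 0.1478,  0.989 , -0.0007, -0.0001]), 'force': array([ 0.5219, -1.4167,  0.3369]), 'wrist_torque': array([-0.0059, -0.0859, -0.0131]), 'grip_force': 0.0, 'width': 88.0489045368546}
```

View pics/scene0.png

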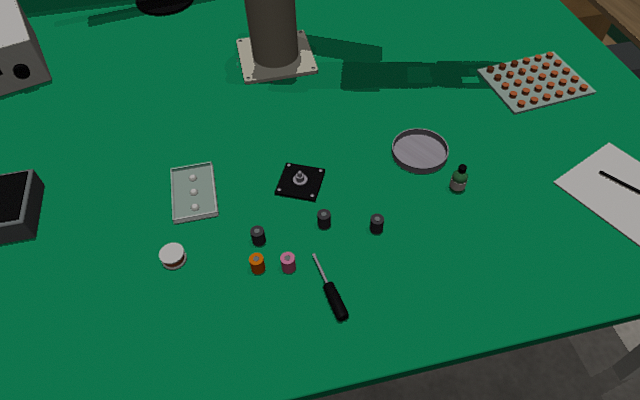

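View pics/side0.png

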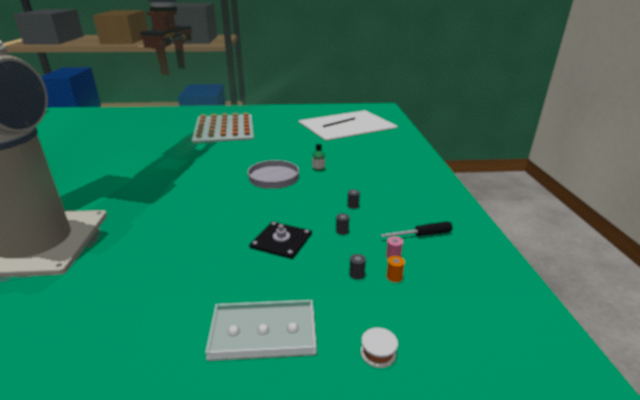

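Candidates for the cups in the scene view: dark ones at (258,236), (324,219) and (377,224). The look-alikes to avoid are orange at (257,264) and pink at (288,263). The gauge pin is at (300,178), the tray studs at (193,177), (194,191) and (195,207), and the dish at (420,150). In the side view the dark cups are at (357,266), (343,223) and (353,199). I'll triangulate these next.

```bash
cat > h.py <<'E'
from station import env, set_gripper, viewer, workorder
import cv2, numpy as np
from scipy.spatial.transform import Rotation as R
np.set_printoptions(precision=2,suppress=True)
def wparams():
    p=viewer.camera_params("wrist"); s=env.read_state()
    T=np.eye(4); T[:3,:3]=R.from_quat(s["orientation"]).as_matrix(); T[:3,3]=s["tool_pos"]
    p["pose"]=T@p["tool_from_camera"]; return p
def ray(p,u,v):
    d=np.array([(u-p["cx"])/p["fx"],-(v-p["cy"])/p["fy"],-1]); return p["pose"][:3,3],p["pose"][:3,:3]@d
def atz(p,u,v,z):
    o,d=ray(p,u,v); return o+d*(z-o[2])/d[2]
def proj(p,X):
    c=np.linalg.inv(p["pose"])@np.append(X,1); return np.array([p["cx"]-p["fx"]*c[0]/c[2],p["cy"]+p["fy"]*c[1]/c[2]])
def tri(a,b):
    A=[];B=[]
    for p,u,v in(a,b):
        o,d=ray(p,u,v); d=d/np.linalg.norm(d); P=np.eye(3)-np.outer(d,d); A.append(P);B.append(P@o)
    A=np.vstack(A);X=np.linalg.lstsq(A,np.hstack(B),rcond=None)[0]
    return X,np.linalg.norm(A@X-np.hstack(B))
E
python3 - <<'E'
from h import *
S=viewer.camera_params("scene");D=viewer.camera_params("side")
for n,a,b in [("c1 top",(257.5,230),(357.5,258.5)),("c2 top",(324,213),(343,217)),("c3 top",(377,217.5),(353.5,193)),
 ("pintip",(300,171.5),(281.5,227)),("stud1",(193,176),(233,328)),("stud2",(194,190),(263,327)),("stud3",(195,205),(292,326)),("dish",(420,150),(273,174)),
 ("orange top",(257,257),(396,262)),("pink",(288,256),(395,241)),("spool",(172,249),(379,338)),("bottle top",(463,168),(319,147)),("drv tip",(314,255),(383,236)),("drv end",(344,315),(450,228))]:
    print(n,*tri((S,*a),(D,*b)))
E
```

```text
c1 top [ 652.51 -144.15   37.35] 1.7001293322105084
c2 top [643.2    3.65  37.65] 3.011670797614899
c3 top [681.84 112.89  36.73] 3.1415015256885948
pintip [511.04 -23.9   36.09] 4.353944340432601
stud1 [ 438.09 -273.49   10.46] 1.1991759426928814
stud2 [ 484.19 -274.12   10.75] 2.1907121523833206
stud3 [ 529.6  -274.75   10.32] 2.0676146254331162
dish [485.37 287.07   8.9 ] 1.6297269656354745
orange top [ 720.31 -155.73   36.28] 4.161409288844017
pink [733.57 -93.07  38.22] 3.24210719685867
spool [ 655.38 -326.19   31.84] 3.448979683015488
bottle top [615.17 334.32  67.2 ] 2.718233143588706
drv tip [725.19 -36.99  11.04] 0.7605910536416622
drv end [875.79 -11.74  11.39] 6.009354349881253
```

```bash
cat >> h.py <<'E'
Q=[0,1,0,0]
def look(x,y,z,name=None):
    env.reach([x,y,z+182-8],Q); p=wparams(); im=viewer.camera("wrist")
    if name: cv2.imwrite(f"pics/{name}.png",im)
    return p,im
E
python3 - <<'E'
from h import *
import pickle
for q in ([0,1,0,0],[1,0,0,0]): print([env.ik(p,q) for p in ([652,-144,90],[511,-24,90],[438,-273,90],[485,287,80],[682,113,90])])
out={};ims=[]
for n,P in (("c2",(643,4,38)),("pin",(511,-24,40)),("tray",(484,-274,12)),("c1",(652,-144,38))):
    p,im=look(*P,n); out[n]=p; print(n,env.read_state()["time_s"],proj(p,P)); ims.append(im)
pickle.dump(out,open("looks.pkl","wb"))
c=[im[60:360,120:520] for im in ims]
cv2.imwrite("pics/m1.png",np.vstack([np.hstack(c[:2]),np.hstack(c[2:])]))
E
```

```text
[array([-0.24,  0.76,  1.62, -0.  ,  0.77, -1.81]), array([-0.07,  0.61,  1.98, -0.  ,  0.55, -1.64]), array([-0.58,  0.62,  1.97, -0.  ,  0.56, -2.15]), array([ 0.51,  0.67,  1.86, -0.  ,  0.61, -1.06]), array([ 0.15,  0.78,  1.56, -0.  ,  0.8 , -1.42])]
[array([-0.24,  0.76,  1.62, -0.  ,  0.77,  1.34]), array([-0.07,  0.61,  1.98, -0.  ,  0.55,  1.5 ]), array([-0.58,  0.62,  1.97, -0.  ,  0.56,  0.99]), array([ 0.51,  0.67,  1.86, -0.  ,  0.61,  2.08]), array([ 0.15,  0.78,  1.56, -0.  ,  0.8 ,  1.72])]
c2 2.825 [318.88 204.92]
pin 3.475 [319.67 203.98]
tray 4.5167 [318.99 204.56]
c1 5.4333 [319.77 206.62]
```

View pics/m1.png

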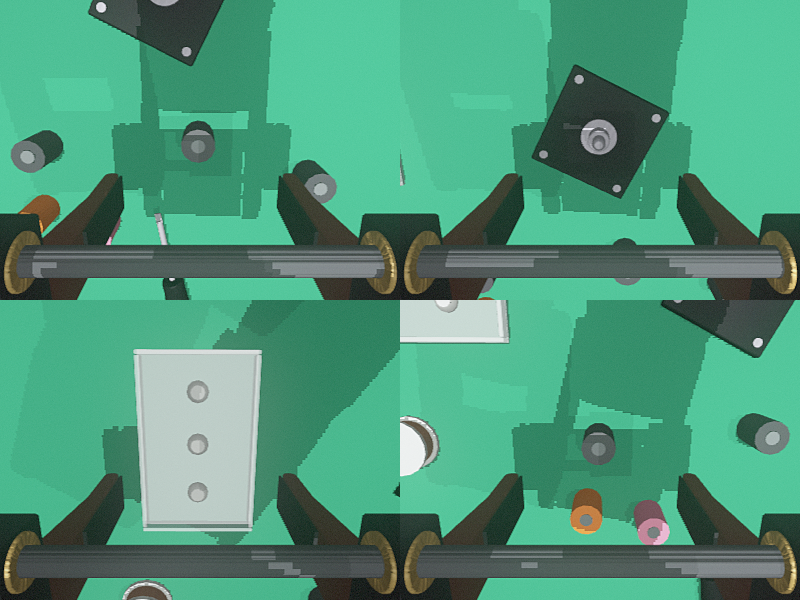

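The montage shows the wrist views: dark cups with grey top faces, c2 at about (318,207) and c1 at (318,207). Orange and pink stand further out and are clearly different from the cups. The pin and the three studs are also visible. I'll zoom in to get precise pixels.

```bash
python3 - <<'E'
from h import *
t=[]
for n,(u,v) in (("c2",(318,205)),("pin",(318,198)),("c1",(318,205)),("tray",(317,204)),("tray",(317,152)),("tray",(317,252))):
    im=cv2.imread(f"pics/{n}.png")[v-25:v+25,u-25:u+25]
    im=cv2.resize(im,(260,260),interpolation=cv2.INTER_NEAREST)
    im=cv2.convertScaleAbs(im,alpha=1.3)
    for k in range(0,50,10): cv2.putText(im,str(u-25+k),(int(k*5.2),8),0,.3,(0,0,255));cv2.putText(im,str(v-25+k),(0,int(k*5.2)+8),0,.3,(0,0,255)); cv2.line(im,(int(k*5.2),0),(int(k*5.2),259),(0,0,160),1);cv2.line(im,(0,int(k*5.2)),(259,int(k*5.2)),(0,0,160),1)
    t.append(im)
cv2.imwrite("pics/z1.png",np.vstack([np.hstack(t[:3]),np.hstack(t[3:])]))
E
```

```text
(no output)
```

View pics/z1.png

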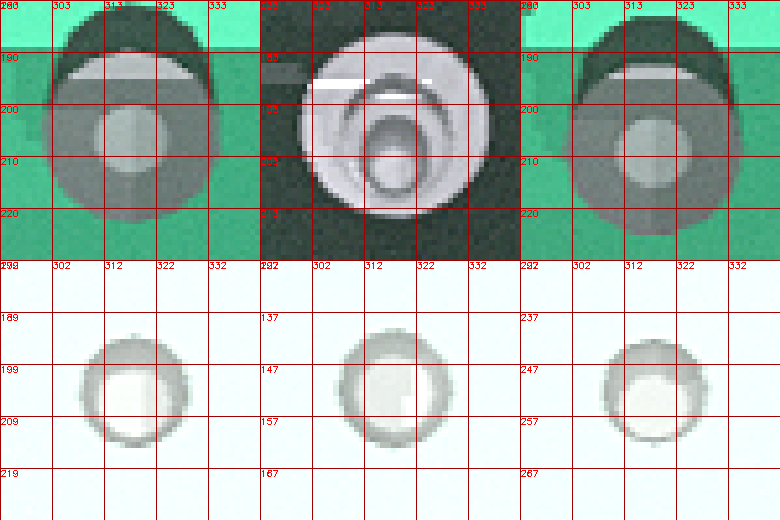

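Reading the zooms:
- c2 top disc is at (318.0,206.5) and c1 top disc at (318.5,209.2). Both are dark grey cups.
- Pin tip is at (318.8,205.9), with its flange circle centred at (318.7,196.8).
- Stud tops are at (318.1,153), (318,206.9) and (318,255.3).

```bash
python3 - <<'E'
from h import *
import pickle
L=pickle.load(open("looks.pkl","rb"))
for n,k,u,v,z in (("c2","c2",318,206.5,38),("c1","c1",318.5,209.2,38),("pin","pin",318.8,205.9,40),("flange","pin",318.7,196.75,14),
 ("s1","tray",318.1,153,12),("s2","tray",318,206.9,12),("s3","tray",318,255.3,12)):
    print(n,atz(L[k],u-.5,v-.5,z), L[k]["pose"][:3,3])
# c3 seen in the c2 and c1 wrist views, height check of c2 from tri(c2 view, c1 view)
print(tri((L["c2"],317.5,206),(L["c1"],370+120-.5,137+60)))
E
```

```text
c2 [643.97   2.8   38.  ] [566.99   5.08 294.17]
c1 [ 653.88 -145.52   38.  ] [ 575.09 -143.64  293.71]
pin [512.28 -25.18  40.  ] [435.29 -23.5  296.57]
flange [511.07 -25.43  14.  ] [435.29 -23.5  296.57]
s1 [ 439.42 -275.09   12.  ] [ 408.43 -273.03  267.98]
s2 [ 485.66 -275.28   12.  ] [ 408.43 -273.03  267.98]
s3 [ 531.34 -275.39   12.  ] [ 408.43 -273.03  267.98]
(array([644.55,   2.76,  34.85]), np.float64(0.5068280242433381))
```

```bash
cat >> h.py <<'E'
G=89  # TCP height over the rim of a gripped cup
def t(): return round(float(env.read_state()["time_s"]),2)
def down(x,y,rim,fs=8,rate=40):
    hit=env.move_l([x,y,rim+G],rate=rate,f_stop=fs); s=env.read_state()
    print("down",hit,"rim",s["tool_pos"][2]-G,"xy",s["tool_pos"][:2],"F",s["force"],"M",s["wrist_torque"],"w",s["width"],"t",t())
    return hit,s["tool_pos"][2]-G
def disc(im,u0,v0,r=30):
    "centre of the lighter disc on a cup's top near (u0,v0), pixels"
    g=cv2.medianBlur(im,3)[v0-r:v0+r,u0-r:u0+r].astype(int); return g
E
python3 - <<'E'
from h import *
set_gripper(56)
env.reach([644,3.5,140],Q); env.move_l([644,3.5,G]); set_gripper(20); print(env.read_state()["width"],env.read_state()["tool_pos"])
set_gripper(56); env.move_l([644,3.5,212],rate=250); p=wparams(); im=viewer.camera("wrist"); s=env.read_state(); print(s["tool_pos"],t())
import pickle; pickle.dump(p,open("p2.pkl","wb")); cv2.imwrite("pics/c2b.png",im)
a=cv2.resize(im[180:230,293:343],(400,400),interpolation=cv2.INTER_NEAREST)
for k in range(0,50,5): cv2.line(a,(k*8,0),(k*8,399),(0,0,160),1);cv2.line(a,(0,k*8),(399,k*8),(0,0,160),1)
cv2.imwrite("pics/z2.png",a)
print(im[206,290:345,1]); print(im[180:232,317,1])
E
```

```text
30.070969751804583 [644.4    3.54  89.73]
[642.9    3.5  210.27] 9.13
[150 151 151 150 144 138 138 135 138 139 138 138 141 123  96  97  96 100
  94 100 101  99  91 118 137 134 134 132 134 130 132 133 137 132 135 131
 137 121  97  98 100  99  99  96  95 104  95 119 140 139 140 138 136 136
 138]
[200  80  59  67  71  66  70  70  70  56 143 155 147 151 154 102  95 102
 100  97 100 135 136 133 129 133 132 130 130 133 130 138 116  94  96  96
  98 100 101  91  97  90 125 135 139 136 136 138 138 140 137 139]
```

View pics/z2.png

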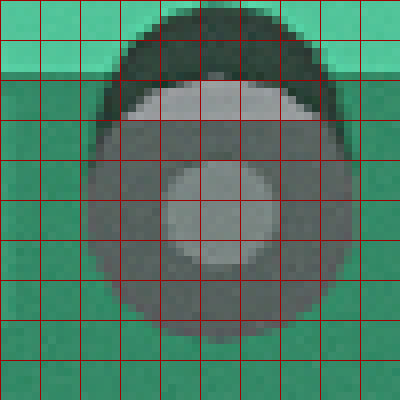

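The disc is centred at about (320.0,206.3) px, with the cup now centred at the tool's y. That gives the camera's bias.

```bash
python3 - <<'E'
from h import *
import pickle
p=pickle.load(open("p2.pkl","rb")); print(atz(p,320,206.2,38),env.read_state()["tool_pos"])
L=pickle.load(open("looks.pkl","rb"));print(L["c2"]["pose"][:3,:3]);print(p["pose"])
E
```

```text
[644.1    3.62  38.  ] [642.9    3.5  210.27]
[[-0.   -0.96 -0.28]
 [ 1.   -0.    0.  ]
 [-0.   -0.28  0.96]]
[[  0.    -0.96  -0.28 567.44]
 [  1.     0.     0.     3.83]
 [ -0.    -0.28   0.96 293.43]
 [  0.     0.     0.     1.  ]]
```

```bash
cat >> h.py <<'E'
PIN=np.array([512.2,-25.3])
def gauge(P=PIN):
    env.reach([*P,47+G],Q)
    for d in ((0,0),(.8,0),(-.8,0),(0,.8),(0,-.8)):
        x,y=P+np.array(d)
        hit,r=down(x,y,14)
        if r<18: return r,(x,y)
        if r>31: print("high stop"); return r,(x,y)
        env.move_l([x,y,r+G+2.5],rate=60)
    return r,(x,y)
E
python3 - <<'E'
from h import *
env.move_l([644,3.5,G],rate=200); set_gripper(20); print(env.read_state()["width"])
env.move_l([644,3.5,47+G],rate=200)
print(gauge())
E
```

```text
30.212293743765624
down True rim 28.14877850714187 xy [512.69 -25.2 ] F [-0.28 -0.83  1.38] M [-0.04 -0.08 -0.04] w 29.736991590550133 t 11.95
down True rim 27.882867235446213 xy [512.6  -25.27] F [-0.1   0.63  5.06] M [ 0.11  0.06 -0.05] w 29.925792704052352 t 12.43
down True rim 27.62456390703477 xy [513.09 -25.37] F [-0.58 -0.18  5.43] M [-0.05  0.06 -0.03] w 30.180838353625578 t 12.92
down True rim 27.256182850165345 xy [511.82 -25.18] F [-0.02  0.4   3.89] M [0.04 0.01 0.04] w 30.151838864792577 t 13.4
down True rim 26.924032292248427 xy [512.49 -24.77] F [0.04 0.36 4.33] M [ 0.08  0.05 -0.05] w 30.009288583000455 t 13.88
(np.float64(26.924032292248427), (np.float64(512.2), np.float64(-26.1)))
```

The cup stopped at the step every time, but those shifts blended into the descent and covered little ground. I'll probe the lateral play around the lead section. That gives the centre and the bore: 2.5 mm per side means undersize, 5 mm means it fits.

```bash
cat >> h.py <<'E'
def probe(c,z,d,L=7):
    env.move_l([*c,z],rate=40); env.hold(.1)
    hit=env.move_l([c[0]+L*d[0],c[1]+L*d[1],z],rate=20,f_stop=5); s=env.read_state()
    print(d,hit,s["tool_pos"][:2]-c,"F",s["force"],t()); return s["tool_pos"][:2]
E
python3 - <<'E'
from h import *
z=29.3+G
env.move_l([*PIN,z],rate=40)
X=[probe(PIN,z,d) for d in ((1,0),(-1,0),(0,1),(0,-1))]
c=np.array([(X[0][0]+X[1][0])/2,(X[2][1]+X[3][1])/2]); print("centre",c)
env.move_l([*c,z],rate=40); env.hold(.2); print(down(*c,14))
E
```

```text
(1, 0) True [3.42 0.08] F [-0.28  0.43 -0.78] 15.04
(-1, 0) True [-2.08 -0.05] F [ 1.65 -0.77  0.78] 15.66
(0, 1) True [-0.2   2.58] F [ 0.27 -3.88  1.18] 16.27
(0, -1) True [-0.14 -2.65] F [0.68 3.54 0.86] 16.89
centre [512.87 -25.33]
down True rim 26.711393161127475 xy [513.17 -25.42] F [-0.17 -1.12  3.88] M [-0.09  0.03 -0.02] w 30.18185532775211 t 17.57
(True, np.float64(26.711393161127475))
```

Play is ±2.6 mm, and a well-centred cup still stops at the step, so cup 2 is undersize and goes in the dish. Then I'll look at cup 3.

```bash
python3 - <<'E'
from h import *
env.move_l([*PIN,55+G],rate=200)
env.reach([487,285,45+G],Q); env.move_l([487,285,12+G],rate=150); down(487,285,2,fs=6,rate=30)
set_gripper(48); s=env.read_state()["tool_pos"]; env.move_l([s[0],s[1],150],rate=200)
p,im=look(682,113,38); env.hold(.0)
p2=wparams(); print(p["pose"][:3,3],p2["pose"][:3,3],t())
im=viewer.camera("wrist"); import pickle; pickle.dump(p2,open("p3.pkl","wb")); cv2.imwrite("pics/c3.png",im)
a=cv2.resize(im[180:240,290:350],(480,480),interpolation=cv2.INTER_NEAREST)
for k in range(0,60,5): cv2.line(a,(k*8,0),(k*8,479),(0,0,160),1);cv2.line(a,(0,k*8),(479,k*8),(0,0,160),1)
b=cv2.resize(viewer.camera("scene")[110:210,370:480],(317,288))
b=np.vstack([b,np.zeros((192,317,3),np.uint8)]); cv2.imwrite("pics/z3.png",np.hstack([a,b]))
E
```

```text
down True rim 2.678540953688696 xy [487.41 285.11] F [-0.42 -0.51  5.31] M [ 0.01  0.09 -0.02] w 29.49435686036193 t 19.79
[604.9  114.11 293.03] [604.76 114.5  293.13] 21.83
```

View pics/z3.png

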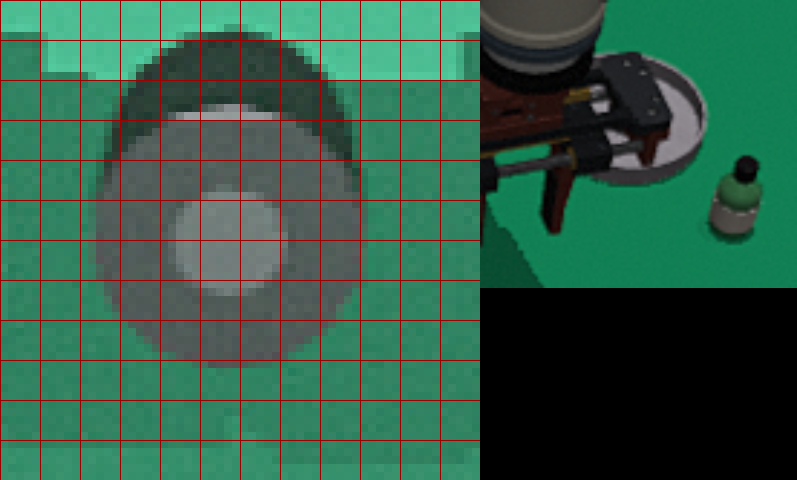

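Cup 3's disc is at about (318.4,209.8). The release in the dish came at floor contact. Next I'll grasp cup 3 and gauge it with proper shifts.

```bash
cat >> h.py <<'E'
PIN=np.array([512.6,-25.3])
def gauge(P=PIN):
    env.reach([*P,47+G],Q); env.hold(.1)
    for d in ((0,0),(.9,0),(-.9,0),(0,.9),(0,-.9),(1.2,1.2),(-1.2,-1.2),(1.2,-1.2),(-1.2,1.2)):
        x,y=P+np.array(d)
        if any(d): env.move_l([x,y,r+G+2],rate=40); env.hold(.1)
        hit,r=down(x,y,13)
        if r<18 or r>31: break
    return r
def grasp(x,y):
    set_gripper(52); env.reach([x,y,60+G],Q); env.move_l([x,y,G],rate=200); env.hold(.1); set_gripper(20)
    print("width",env.read_state()["width"]); env.move_l([x,y,47+G],rate=200)
def stud(x,y):
    env.move_l([*PIN,55+G],rate=200); env.reach([x,y,25+G],Q); env.hold(.1)
    return down(x,y,2.5,fs=6,rate=35)
E
python3 - <<'E'
from h import *
import pickle
p=pickle.load(open("p3.pkl","rb")); c=atz(p,318.4,209.8,38); print(c)
grasp(c[0],c[1]); r=gauge(); print(r,t())
E
```

```text
[684.12 113.01  38.  ]
width 30.14913142041635
down True rim 14.627828067543703 xy [512.24 -25.26] F [-0.07  0.05  3.85] M [0.13 0.08 0.02] w 29.888166590620465 t 25.76
14.627828067543703 25.76
```

It's fully home, so this one fits. It goes on the tray stud at x ≈ 439.

```bash
python3 - <<'E'
from h import *
env.hold(.3)
hit,r=stud(439.4,-275.3)
if r<6:
    set_gripper(48); s=env.read_state()["tool_pos"]; env.move_l([s[0],s[1],80+G],rate=200)
    p,im=look(653.9,-145.5,38,"c1b"); env.hold(.2); print(t(),env.read_state()["tool_pos"])
    p=wparams(); im=viewer.camera("wrist"); sc=viewer.camera("scene")
    import pickle; pickle.dump(p,open("p1.pkl","wb"))
    a=cv2.resize(im[180:230,293:343],(400,400),interpolation=cv2.INTER_NEAREST)
    for k in range(0,50,5): cv2.line(a,(k*8,0),(k*8,399),(0,0,160),1);cv2.line(a,(0,k*8),(399,k*8),(0,0,160),1)
    b=np.hstack([cv2.resize(sc[150:230,150:230],(200,200)),cv2.resize(sc[110:190,380:460],(200,200))])
    c=cv2.resize(viewer.camera("side")[130:370,190:430],(400,400))
    cv2.imwrite("pics/z4.png",np.hstack([np.vstack([a,b]),np.vstack([c,np.zeros((200,400,3),np.uint8)])]))
E
```

```text
down True rim 4.4593536957663815 xy [ 439.3  -275.11] F [-0.27 -0.74  2.53] M [-0.04  0.02  0.06] w 29.76502555698149 t 28.1
30.38 [ 653.04 -146.62  211.86]
```

View pics/z4.png

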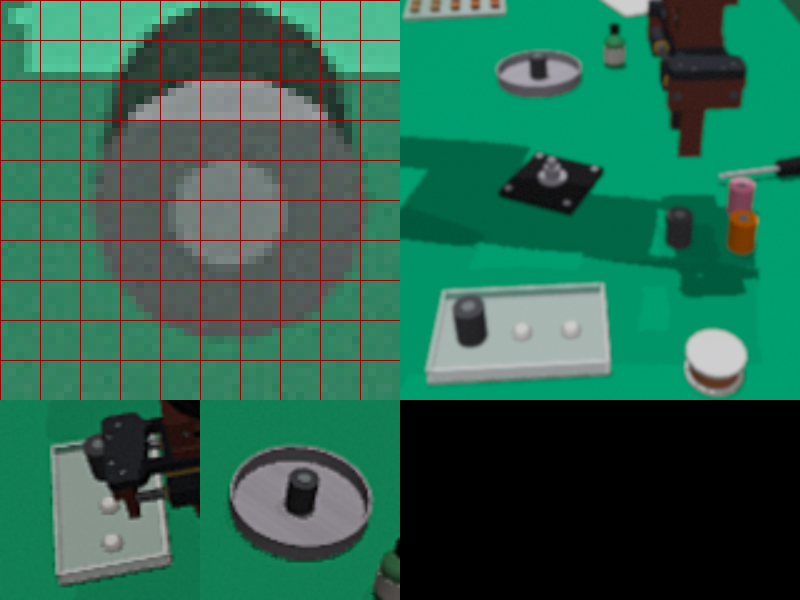

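The first fitting cup stands flat on its stud, and the undersize one stands upright in the dish. Cup 1's disc is at (321.2,206.0).

```bash
python3 - <<'E'
from h import *
import pickle
p=pickle.load(open("p1.pkl","rb")); c=atz(p,321.2,206,38); print(c)
assert np.hypot(c[0]-653.9,c[1]+145.5)<2.5
grasp(c[0],c[1]); r=gauge(); print(r,t())
if r<18:
    env.hold(.3); hit,r=stud(531.3,-275.3)
    if r<6:
        set_gripper(48); s=env.read_state()["tool_pos"]; env.move_l([s[0],s[1],80+G],rate=200)
        env.reach([480,0,320],Q); env.hold(.2); print(t())
        sc=viewer.camera("scene"); c=viewer.camera("side")
        cv2.imwrite("pics/z5.png",np.hstack([cv2.resize(sc[140:240,140:240],(400,400)),cv2.resize(c[130:370,190:430],(400,400))]))
E
```

```text
[ 653.79 -145.45   38.  ]
width 29.76593795531675
down True rim 14.609908981287916 xy [512.28 -25.24] F [-1.26  0.66  6.35] M [ 0.07  0.15 -0.  ] w 29.61012005531667 t 34.25
14.609908981287916 34.25
down True rim 4.437195709836729 xy [ 531.17 -275.07] F [-0.4   0.46  3.73] M [-0.01  0.03 -0.  ] w 30.005062673860955 t 36.56
39.0
```

View pics/z5.png

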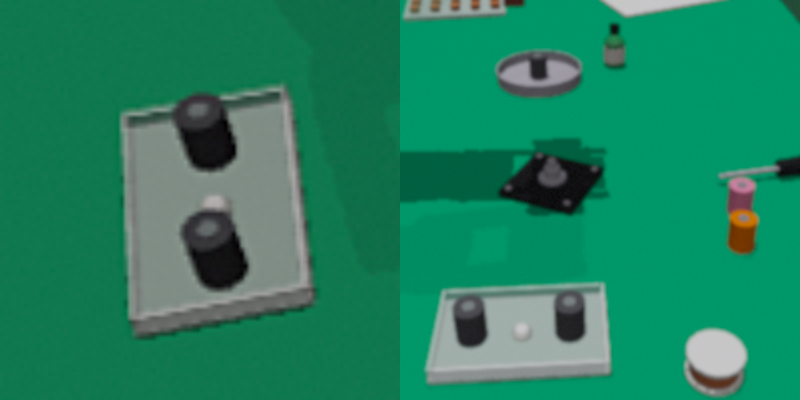

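Both fitting cups stand flat on the outer studs, and the undersize cup is upright in the dish. The bottle, spool and screwdriver are where they were.

```bash
python3 -c "
from station import workorder
print(workorder.sign_off())"
```

```text
the job is handed in; nothing more can be done
None
```

The job is handed in at about 39 s on the robot clock (limit 72 s), with no verdict shown: the middle cup of the three was stopped at the step and stands in the dish, and the other two went fully home and stand over the tray's outer studs.

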